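# Serve a roll from the roll tower with sprung bread tongs

### The arm

A 7-joint arm with a two-finger parallel gripper is mounted at the origin on the work surface. World frame = base frame: x ahead of the robot, y to its left, z up, the work surface at z = 0. Lengths are in m, angles in degrees, forces in N, time in s.
With the tool pointing down it reaches from about 0.425 to 0.875 m from the base axis. Payload 4.7 kg.
Tool frame: the origin (TCP) lies between the finger pads; the fingertips stand 25 mm ahead of it and the grasp point (between the pads) lies 6 mm ahead of it; z points along the fingers, y is the line along which they close (so a half turn about z gives the same grasp; the last joint's range is limited). The gripper opens to 87 mm and grips with 3 to 60 N. Pads are 19 mm wide; open, the fingers measure 117 mm over their backs; the gripper's body (75 mm by 190 mm) begins 51 mm behind the grasp point.
Start: joints at [67.557, 18.392, -4.016, 83.108, 1.295, 78.541, -3.26], TCP at [0.257, -0.597, 0.248] pointing down, gripper open.
Joint ranges: [-163.93, 163.93], [-17.29, 119.83], [-79.2, 71.16], [3.27, 140.29], [-89.18, 269.18], [5.43, 117.66], [-154.24, 154.24]. Speed limits (degrees/s): [147.25, 147.25, 180, 180, 180, 180, 180].

### API

Orientations are given as a 3x3 rotation matrix whose columns are the frame's x, y, z axes.
In Python, from plant import ctrl gives the robot as it stands.
- The arm moves only by the tool carry_out, never from a script. Its arguments are lists of equal length, an entry for each row: "travel": the shift along the tool's x, y, z in cm, a list of three; "delta_rot": the turn, a rotation vector about the tool's x, y, z in degrees, a list of three; "claw": the opening, from -1 (shut) to 1 (fully open), so that 0 is half open. In form: {"travel": [[tx, ty, tz], ...], "delta_rot": [[ax, ay, az], ...], "claw": [claw, ...]}. A call has 1 to 8 rows; each row shifts and turns the commanded pose from where the row before left it, along the tool's axes as they then stand; what a row does not reach is not made up. A row lasts 1/12 s, in which the tool goes at most 41.7 mm and 7.16 degrees, less where a joint would pass 70% of its speed; a pose out of reach is approached as far as the arm can. A call is refused whole if a number of a shift passes 4.17 or a number of a turn 7.16, either way. A call with a gripper value outside its range is refused whole. The fingers move at their own pace and stop on an object; "newtons" is the grip in N (left out, the last holds). Time passes only in rows, so rows that do not move let the fingers close. It gives the time, the measured TCP pose, the force, the opening and the grip force at its end, in the units of the state.
- ctrl.state(): the state, without advancing time (a new reading comes with each control period).
- ctrl.camera(name): name is "scene" or "top" or "wrist"; returns the picture (400x640x3 uint8, blue, green, red); there is no depth.
- ctrl.camera_model(name): a dict with "fx", "fy", "cx", "cy" (pixels), "R" (3x3) and "t" (3): a world point X has camera coordinates R X + t; the wrist camera has in their place "T_tool_cam" (4x4, takes a point from camera to tool coordinates, whose origin is the TCP and whose axes are the flange's). Camera axes: x right, y down, z forward; pixel columns grow to the right and rows downward; lengths in m; the calibration is good to about 2 mm. A picture is of the moment at which its call begins: read the wrist's pose just before it. camera_model takes no time and is no camera call.
- ctrl.finish_job(): hands the job in; it is judged then, once.
The state is a dict: "t": time; "joint_pos": joint angles; "qvel": joint speeds; "joint_torque": joint torques, N m; "ee_pos": TCP position; "eef_rot": TCP orientation; "contact_force": force on the tool from outside, world axes, zero at the start; "moment": the same for the moment, N m; "gripper_width": finger opening in m; "gripper_force": force on a finger pad.
Only numpy, scipy, OpenCV 4.12 (cv2) and the standard library are available. Lean on these libraries where they do the work, as an engineer would, in place of code of your own. Each camera call takes 0.05 s, during which the arm holds its last target. There are 200 camera calls.

### The job

Take the bread tongs from their rest and, with the tongs only (never touch bread with the gripper itself), draw the lowest roll out of the front of the roll tower so that the stack drops down. Carry it over and set it down, not drop it, flat on the round paper liner at the free place of the black tray. Then lay the tongs back on their rest as they were and leave the other rolls, the jar, the pot and the brush where they are.

Things in the scene. Friction and masses are not known exactly. Their poses are not given: they have to be found in the camera images.
- tongs: sprung steel bread tongs, 120 g, lying flat, 210 mm long. Origin: underside, midway between two black grip pads (about the balance point); x to the jaws, z up. Both arms swing level about a pivot at x = -62 mm by equal angles. Pads: upright plates, x = -18 to 18, z = 0 to 28 mm, outer faces 49 mm apart at rest. Jaws x = 80 to 130, z = 0 to 18 mm, open at rest.
- tongs_grip (a point): where to squeeze: between the pads, 14 mm above the tongs' underside; axes as the tongs. Springs press each pad outward with 9 N at the open stop, 12 N when shut on a roll (pads then about 40 mm apart outside). Pads at 46 mm hold the empty tongs, jaw tips 75 mm apart; 30 to 40 N holds a roll firmly.
- tongs_jaw (a point): centre of the space between the jaws, 105 mm ahead of the squeeze point, 9 mm above the tongs' underside: where the middle of a gripped roll lies; axes as the tongs. At rest the jaws stand 94 mm apart inside at the middle, 83 mm at the tips, 108 mm over the outside; each is slightly hollow, so a roll centres itself.
- tong_left (a joint): closing angle of the left tong arm (the right one follows): 0 open, about 0.07 shut on a roll, 0.12 fully shut
- rest: fixed steel tong rest: two low cross bars (100 mm wide, tops 18 mm above the table) at x = -45 and +70 mm on a 4 mm plate 50 mm wide. Origin: on the table. The tongs lie on the bars with their origin 18 mm above the rest's origin and the same x direction
- tower: fixed roll tower, 176 mm tall; origin: underside of its 96 mm square steel base; open front faces its -x. Lowest roll stands on the base at z = 20 mm. A clear square tube (x = -38 to 41, y = -39 to 39, z = 59 to 172 mm; slippery) holds the rolls above. Below it front and sides are open; only a 34 mm wide stop at x = 34.5 mm is behind the roll. The roll is clear of the tube once drawn 72 mm to -x.
- roll_low: the lowest roll of the tower: a flat, hard round bread roll, 66 mm across, 34 mm tall, edges rounded by 4 mm, 70 g; origin: centre of its underside, z up
- roll_2: second roll from below in the tower; flat round bread roll like the lowest one (66 mm across, 34 mm tall, 70 g, hard); origin: centre of its underside, z up
- roll_3: third roll in the tower; flat round bread roll like the lowest one (66 mm across, 34 mm tall, 70 g, hard); origin: centre of its underside, z up
- roll_4: top roll in the tower; flat round bread roll like the lowest one (66 mm across, 34 mm tall, 70 g, hard); origin: centre of its underside, z up
- tray: fixed black baking tray 100 x 290 mm; origin: centre of its underside on the table, long side along its y. Its floor is 10 mm above the table, its rim 15 mm. Three places in a row at y = -92, 0 and +92 mm; two hold a roll, one is free
- liner: round white paper liner, 80 mm across and flat, on the tray floor at the free place; origin: its centre, 10 mm above the table
- roll_a: roll on the tray; flat round bread roll like the lowest one (66 mm across, 34 mm tall, 70 g, hard); origin: centre of its underside, z up
- roll_b: other roll on the tray; flat round bread roll like the lowest one (66 mm across, 34 mm tall, 70 g, hard); origin: centre of its underside, z up
- jar: bystander: glass jar, 68 mm across, 115 mm tall, standing between tower and tray; origin: centre of its underside
- pot: bystander: small white cup, 56 mm across, 45 mm tall; origin: centre of its underside
- brush: bystander: pastry brush lying beyond the work, under 30 mm tall; origin: underside
Not all that is in view belongs to the job. What is shaped like the roll_low but orange is not meant. There is more than one size of the tongs; the job needs the larger.

How it is judged (in metres and radians):
On the way, in this order (a step that is already met when the one before it is completed fails the run):
1. the lowest roll is drawn out of the tower and held up in the tongs (horizontal distance between roll_low and tower above 0.07 m and z of roll_low in the frame of tower above 0.012 m and contact force between tongs and roll_low above 0.3 N), for 0.2 s.
2. the roll is set down on the liner while still between the jaws (horizontal distance between roll_low and liner below 0.025 m and z of roll_low in the frame of liner below 0.006 m and contact force between tongs and roll_low above 0.3 N), for 0.05 s.
At the end, for the whole second after the job is handed in: The roll lies flat, still and free on the tray, within 22 mm of the liner's centre; tongs flat on both rest bars, within 30 mm and 0.3 rad, jaws as at first; the other tower rolls dropped, flat, within 20 mm of its axis; tray rolls moved under 20 mm, bystanders under 30 mm (horizontal distance between roll_low and liner below 0.022 m and z of roll_low in the frame of liner below 0.004 m and angle between each of roll_low, tongs's own z axis and vertical below 0.1 rad and linear speed of each of roll_low, tongs below 0.02 m/s and contact force between tongs and roll_low below 0.05 N and horizontal distance between tongs and rest below 0.03 m and angle between the x axis of tongs and the x axis of rest, either way round below 0.3 rad and z of tongs in the frame of rest between 0.013 and 0.023 m and x of tongs_jaw in the frame of rest above 0.05 m and horizontal distance between each of roll_2, roll_3, roll_4 and tower below 0.02 m and z of roll_2 in the frame of tower below 0.026 m and angle between each of roll_2, roll_3, roll_4's own z axis and vertical below 0.12 rad and z of roll_3 in the frame of tower below 0.06 m and z of roll_4 in the frame of tower below 0.094 m and distance of each of roll_a, roll_b from where it was at the start of the episode below 0.02 m and distance of each of jar, pot, brush from where it was at the start of the episode below 0.03 m); the robot touches nothing.
It fails at once if the robot itself touches bread (over 0.5 N) (contact force between any of the fingers, the arm and roll_low above 0.5 N or contact force between any of the fingers, the arm and roll_2 above 0.5 N or contact force between any of the fingers, the arm and roll_3 above 0.5 N or contact force between any of the fingers, the arm and roll_4 above 0.5 N or contact force between any of the fingers, the arm and roll_a above 0.5 N or contact force between any of the fingers, the arm and roll_b above 0.5 N).
It fails at once if a bystander is moved by more than 30 mm (distance of any of jar, pot, brush from where it was at the start of the episode above 0.03 m).
It fails at once if a roll lying on the tray is moved by more than 20 mm (distance of any of roll_a, roll_b from where it was at the start of the episode above 0.02 m).
It also fails if it takes over 56 s, if anything falls off the work surface, if the arm or the gripper's body presses on something with over 40 N, if the wrist force passes 120 N, or if a joint passes its speed limit or range.

## Working session

There is one attempt and no reset: what is moved stays moved. The work goes in short steps, Python scripts to look and compute and a tool call to move; the robot and the scene stay as the last step left them, time stands still between calls to the robot, and variables do not carry over. Pictures are saved under pics/ and viewed, at most 10 in all, crops included, and the job is handed in when it is done.

Besides the shell and the picture viewer there is one more tool, called after "Emit:" as name(argument=value, ...) on one line, values as JSON. carry_out: Moves the arm, as the interface text tells. Its arguments: {"type":"object","properties":{"travel":{"type":"array","items":{"type":"array","items":{"type":"number"}}},"delta_rot":{"type":"array","items":{"type":"array","items":{"type":"number"}}},"claw":{"type":"array","items":{"type":"number"}},"newtons":{"type":"number"}},"required":["travel","delta_rot","claw"]}

```bash
mkdir -p pics; ls; cat > h.py <<'E'
import numpy as np, cv2
from plant import ctrl
def ray(name,u,v):
    m=ctrl.camera_model(name); R=np.array(m['R']);t=np.array(m['t']).ravel()
    d=R.T@np.array([(u-m['cx'])/m['fx'],(v-m['cy'])/m['fy'],1]); return -R.T@t,d
def plane(name,u,v,z):
    c,d=ray(name,u,v); return (c+d*(z-c[2])/d[2])
def proj(name,X):
    m=ctrl.camera_model(name);p=np.array(m['R'])@np.array(X)+np.array(m['t']).ravel()
    return np.array([m['fx']*p[0]/p[2]+m['cx'],m['fy']*p[1]/p[2]+m['cy']])
E
python3 - <<'E'
from h import *
for n in ['top','scene']:
    cv2.imwrite(f'pics/{n}0.png',ctrl.camera(n))
    m=ctrl.camera_model(n);print(n,m['fx'],ray(n,320,200))
print(ctrl.state()); print(ctrl.camera_model('wrist'))
E
```

```text
pics
top 450.7943554250264 (array([0.2994346 , 0.01973408, 1.25289926]), array([ 0.21725744, -0.00400205, -0.97615041]))
scene 384.49347490706356 (array([ 1.02936537, -0.64636588,  0.60996748]), array([-0.53163409,  0.67201697, -0.51553485]))
{'t': 0.1, 'joint_pos': array([67.5574575 , 18.43310659, -4.01340035, 83.16809424,  1.29505905,
       78.54069009, -3.2582047 ]), 'qvel': array([ 0.04345837, -0.06938831, -0.0400007 , -0.12507873, -0.0626396 ,
       -0.07557274, -0.07007546]), 'joint_torque': array([-6.47000661e-06, -4.92570841e+01, -4.05625328e-01, -3.13399494e+01,
       -6.41326653e-02,  3.94041196e-02,  9.48939146e-05]), 'ee_pos': array([ 0.25634452, -0.59682466,  0.2465883 ]), 'eef_rot': array([[ 9.18777901e-01,  3.94774091e-01, -7.65685165e-04],
       [ 3.94774818e-01, -9.18776671e-01,  1.50728216e-03],
       [-1.08457723e-04, -1.68713076e-03, -9.99998571e-01]]), 'contact_force': array([ 0.23630433, -0.05085583,  0.63613003]), 'moment': array([-0.03749294,  0.05949716, -0.00196334]), 'gripper_force': 0.0, 'gripper_width': 0.0871224036584028}
{'fx': 353.12194841212124, 'fy': 353.12194841212124, 'cx': 311.76929462470343, 'cy': 196.8748426385344, 'T_tool_cam': array([[ 8.94260891e-04, -9.53910439e-01, -3.00090111e-01,
         8.24530154e-02],
       [ 9.99999494e-01,  7.14580411e-04,  7.08502937e-04,
        -1.73192153e-04],
       [-4.61409833e-04, -3.00090592e-01,  9.53910595e-01,
        -1.36811714e-01],
       [ 0.00000000e+00,  0.00000000e+00,  0.00000000e+00,
         1.00000000e+00]])}
```

View pics/top0.png

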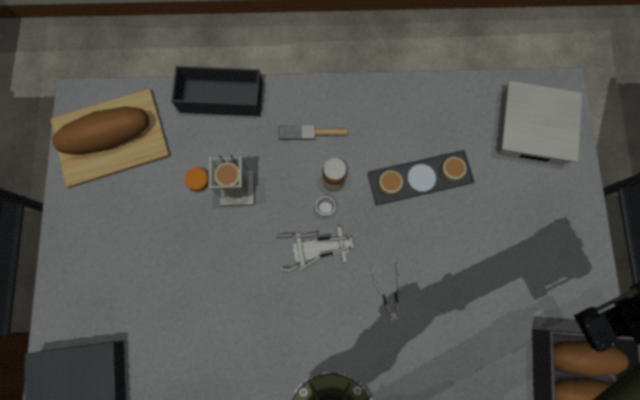

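View pics/scene0.png

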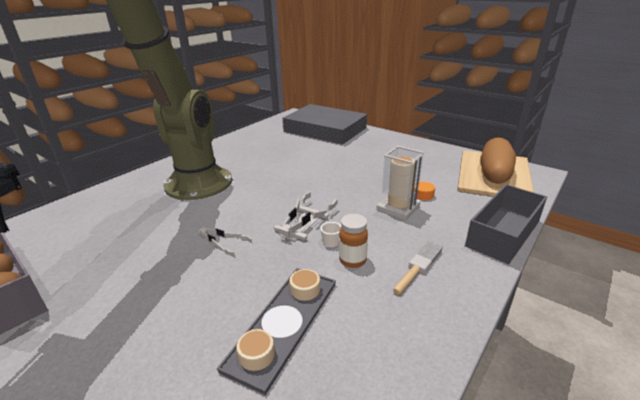

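Candidates. Tongs: the large pair on the rest at top (315,250), against the small pair at top (388,290). Low roll: bottom of the tower at top (237,193), against the orange decoy at (196,179). I choose the tongs on the rest and the tower roll. Free place: the white liner at (422,178). Next I check these in a close crop.

```bash
python3 - <<'E'
from h import *
t=cv2.imread('pics/top0.png');s=cv2.imread('pics/scene0.png')
a=cv2.resize(t[140:220,180:270],(400,356),interpolation=cv2.INTER_CUBIC)
b=cv2.resize(t[220:280,268:364],(400,250),interpolation=cv2.INTER_CUBIC)
c=cv2.resize(s[140:225,365:445],(400,425),interpolation=cv2.INTER_CUBIC)
im=np.zeros((600,800,3),np.uint8)
im[:340,:400]=a[:340];im[345:595,:400]=b;im[:425,400:]=c
im=cv2.convertScaleAbs(im,alpha=1.5)
cv2.imwrite('pics/crop0.png',im)
E
```

```text
(no output)
```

View pics/crop0.png

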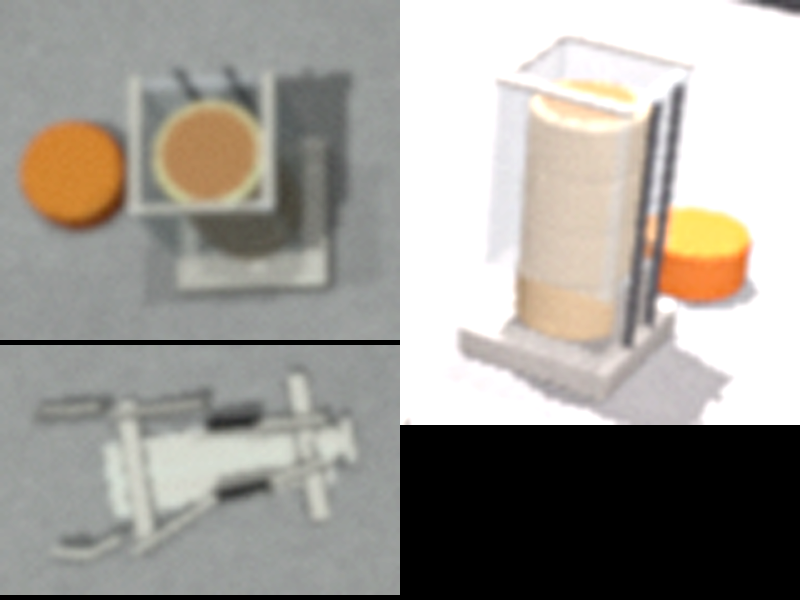

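The crop shows the large tongs with two black pads at about top (324,237) and (327,255), jaws to the left (+y). The tower's posts are on the far side, so its open front faces the robot. The orange decoy stands to the left of the tower. Now the positions.

```bash
python3 - <<'E'
from h import *
t=cv2.imread('pics/top0.png');hsv=cv2.cvtColor(t,cv2.COLOR_BGR2HSV)
def comps(m,x0,y0,x1,y1,mn=10):
    n,l,s,c=cv2.connectedComponentsWithStats(m[y0:y1,x0:x1].astype(np.uint8))
    return [(c[i]+[x0,y0],s[i,4]) for i in range(1,n) if s[i,4]>=mn]
print('pads');
for c,a in comps(t.max(2)<60,300,225,350,265,6): print(c.round(1),a,plane('top',*c,0.046-0.007).round(4))
print('liner')
for c,a in comps((t.min(2)>150),400,155,445,205,50): print(c.round(1),a,plane('top',*c,0.01).round(4))
br=(hsv[...,1]>110)&(hsv[...,0]<20)
print('rolls/jar')
for c,a in comps(br,370,145,480,205,40): print(c.round(1),a,plane('top',*c,0.044).round(4))
for c,a in comps(br,210,155,245,195,40): print('tower top roll',c.round(1),a,plane('top',*c,0.156).round(4))
P=lambda u,v,z,o=(180,140),s=4.444: plane('top',o[0]+u/s,o[1]+v/s,z).round(4)
print('tube',[P(*q,0.174) for q in[(130,75),(272,72),(275,210),(130,212)]])
print('base',[P(*q,0.02) for q in[(178,288),(328,285),(325,140)]])
T=lambda u,v,z:P(u,v-345,z,(268,220),4.167)
print('jawtips',T(38,412,.034),T(55,553,.034),'pivot',T(342,440,.03))
print('bars',T(127,405,.018),T(145,548,.018),T(297,375,.018),T(320,518,.018))
for n,u,v,z in[('jar',335,165,.115),('pot',325.5,206,.045),('orange',196,179,.034)]:print(n,plane('top',u,v,z).round(4))
E
```

```text
pads
[323.7 237.6] 39 [0.4649 0.0075 0.039 ]
[325.8 254.4] 25 [0.4194 0.003  0.039 ]
liner
rolls/jar
[454.5 167.1] 242 [ 0.6527 -0.3631  0.044 ]
[390.8 180.8] 244 [ 0.6178 -0.183   0.044 ]
tower top roll [226.5 174. ] 303 [0.6169 0.2492 0.156 ]
tube [array([0.6574, 0.2894, 0.174 ]), array([0.657 , 0.2095, 0.174 ]), array([0.5768, 0.207 , 0.174 ]), array([0.5778, 0.2874, 0.174 ])]
base [array([0.5675, 0.2942, 0.02  ]), array([0.5669, 0.1999, 0.02  ]), array([0.6617, 0.2023, 0.02  ])]
jawtips [0.4732 0.1341 0.034 ] [0.3816 0.1237 0.034 ] pivot [ 0.4501 -0.0641  0.03  ]
bars [0.4786 0.0766 0.018 ] [0.3843 0.0664 0.018 ] [ 0.4957 -0.0367  0.018 ] [ 0.4007 -0.0484  0.018 ]
jar [ 0.6459 -0.0268  0.115 ]
pot [5.511e-01 2.000e-04 4.500e-02]
orange [0.64   0.3597 0.034 ]
```

```bash
cat >> h.py <<'E'
from scipy.spatial.transform import Rotation as Ro
import json
def Rd(yaw):
    c,s=np.cos(np.radians(yaw)),np.sin(np.radians(yaw)); return np.array([[c,s,0],[s,-c,0],[0,0,-1.]])
def plan(wps,p=None,yaw=None,smooth=3.9,deg=6.8,scale=1):
    """wps: (x,y,z,yaw[,nmin]); rows in tool axes (cm, deg) from present measured pose (or given)"""
    s=ctrl.state(); p=np.array(s['ee_pos'] if p is None else p); R=np.array(s['eef_rot']) if yaw is None else Rd(yaw)
    T=[];A=[]
    for w in wps:
        q=np.array(w[:3]); Rt=Rd(w[3]); rv=(Ro.from_matrix(R.T@Rt)).as_rotvec(degrees=True)
        n=int(max(np.ceil(np.linalg.norm(q-p)*100/smooth),np.ceil(np.linalg.norm(rv)/deg),w[4] if len(w)>4 else 1))
        dR=Ro.from_rotvec(np.round(rv/n,1),degrees=True).as_matrix()
        for k in range(n):
            d=np.round(R.T@((q-p)/(n-k))*100,2); T.append(d.tolist());A.append(np.round(rv/n,1).tolist())
            p=p+R@d/100; R=R@dR
    for i in range(0,len(T),8): print(json.dumps(T[i:i+8]).replace(' ',''),json.dumps(A[i:i+8]).replace(' ',''))
def st():
    s=ctrl.state();R=np.array(s['eef_rot']);print('t',round(s['t'],2),'p',np.round(s['ee_pos'],4),'yaw',round(np.degrees(np.arctan2(R[1,0],R[0,0])),2),'tilt',np.round(R[:,2],4),'F',np.round(s['contact_force'],1),'w',round(s['gripper_width'],4),'gf',round(s['gripper_force'],1),'q',np.round(s['joint_pos'],0))
E
python3 -c "
from h import *
plan([(0.45,-.25,.24,60),(0.442,-.035,.2,98.3)])"
```

```text
[[2.86,-2.2,0.06],[2.98,-2.03,0.06],[3.1,-1.86,0.06],[3.2,-1.68,0.06],[3.29,-1.49,0.07],[3.37,-1.3,0.06],[3.44,-1.1,0.07],[3.5,-0.9,0.06]] [[-0.0,-0.0,-3.3],[-0.0,-0.0,-3.3],[-0.0,-0.0,-3.3],[-0.0,-0.0,-3.3],[-0.0,-0.0,-3.3],[-0.0,-0.0,-3.3],[-0.0,-0.0,-3.3],[-0.0,-0.0,-3.3]]
[[3.54,-0.7,0.07],[3.58,-0.5,0.06],[3.6,-0.28,0.07],[3.02,-1.93,0.67],[3.22,-1.58,0.67],[3.38,-1.2,0.67],[3.49,-0.81,0.67],[3.56,-0.41,0.67]] [[-0.0,-0.0,-3.3],[-0.0,-0.0,-3.3],[-0.0,-0.0,-3.3],[-0.0,-0.0,-6.5],[-0.0,-0.0,-6.5],[-0.0,-0.0,-6.5],[-0.0,-0.0,-6.5],[-0.0,-0.0,-6.5]]
[[3.58,-0.01,0.68]] [[-0.0,-0.0,-6.5]]
```

Emit:
carry_out(travel=[[2.86, -2.2, 0.06], [2.98, -2.03, 0.06], [3.1, -1.86, 0.06], [3.2, -1.68, 0.06], [3.29, -1.49, 0.07], [3.37, -1.3, 0.06], [3.44, -1.1, 0.07], [3.5, -0.9, 0.06]], delta_rot=[[0, 0, -3.3], [0, 0, -3.3], [0, 0, -3.3], [0, 0, -3.3], [0, 0, -3.3], [0, 0, -3.3], [0, 0, -3.3], [0, 0, -3.3]], claw=[1, 1, 1, 1, 1, 1, 1, 1])

```text
t: 0.77
ee_pos: [0.3978, -0.3432, 0.2422]
eef_rot: [[0.645, 0.764, -0.001], [0.764, -0.645, 0.0], [-0.0, -0.0, -1.0]]
contact_force: [0.4, -0.2, 0.2]
gripper_width: 0.087
gripper_force: 0.0
```

Emit:
carry_out(travel=[[3.54, -0.7, 0.07], [3.58, -0.5, 0.06], [3.6, -0.28, 0.07], [3.02, -1.93, 0.67], [3.22, -1.58, 0.67], [3.38, -1.2, 0.67], [3.49, -0.81, 0.67], [3.56, -0.41, 0.67]], delta_rot=[[0, 0, -3.3], [0, 0, -3.3], [0, 0, -3.3], [0, 0, -6.5], [0, 0, -6.5], [0, 0, -6.5], [0, 0, -6.5], [0, 0, -6.5]], claw=[1, 1, 1, 1, 1, 1, 1, 1])

```text
t: 1.43
ee_pos: [0.443, -0.0696, 0.2064]
eef_rot: [[-0.041, 0.999, -0.0], [0.999, 0.041, -0.0], [-0.0, -0.0, -1.0]]
contact_force: [1.1, -0.7, 0.3]
gripper_width: 0.087
gripper_force: 0.0
```

Emit:
carry_out(travel=[[3.58, 0, 0.68], [0, 0, 0], [0, 0, 0]], delta_rot=[[0, 0, -6.5], [0, 0, 0], [0, 0, 0]], claw=[1, 1, 1])

```text
t: 1.68
ee_pos: [0.4418, -0.0336, 0.1998]
eef_rot: [[-0.153, 0.988, -0.001], [0.988, 0.153, -0.001], [-0.001, -0.001, -1.0]]
contact_force: [0.4, -1.4, -0.7]
gripper_width: 0.0875
gripper_force: 0.0
```

```bash
cat >> h.py <<'E'
def wplane(u,v,z,s):
    m=ctrl.camera_model('wrist');M=np.array(m['T_tool_cam']);R=np.array(s['eef_rot']);p=np.array(s['ee_pos'])
    c=p+R@M[:3,3];d=R@M[:3,:3]@np.array([(u-m['cx'])/m['fx'],(v-m['cy'])/m['fy'],1]);return c+d*(z-c[2])/d[2]
def wshot(name):
    s=ctrl.state();im=ctrl.camera('wrist');cv2.imwrite(f'pics/{name}.png',im)
    json.dump({'ee_pos':list(map(float,s['ee_pos'])),'eef_rot':np.array(s['eef_rot']).tolist()},open(f'pics/{name}.json','w'));return s,im
E
python3 -c "
from h import *
st();wshot('w1')"
```

```text
t 1.68 p [ 0.4418 -0.0336  0.1998] yaw 98.79 tilt [-9.e-04 -7.e-04 -1.e+00] F [ 0.4 -1.4 -0.7] w 0.0875 gf 0.0 q [ 37.  -5. -34. 114.  -3.  70.  13.]
```

View pics/w1.png

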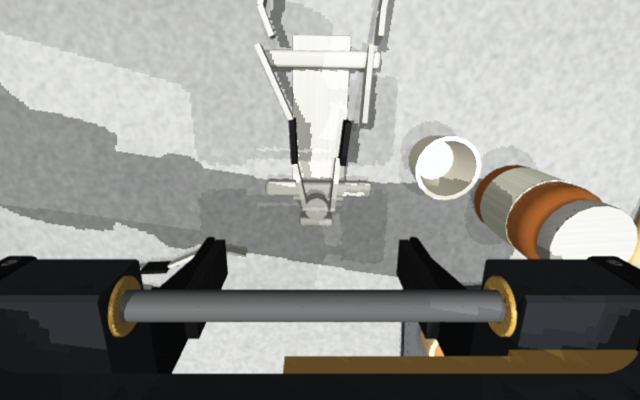

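The wrist view shows the large tongs ahead with pads at (293,141) and (346,143) and the pivot at (317,208), slightly turned from the tool's x axis.

```bash
python3 - <<'E'
from h import *
im=cv2.imread('pics/w1.png');s=json.load(open('pics/w1.json'))
n,l,sv,c=cv2.connectedComponentsWithStats((im[105:180,270:370].max(2)<45).astype(np.uint8))
for i in range(1,n):
    if sv[i,4]>60: print(c[i]+[270,105],sv[i],wplane(*(c[i]+[270,105]),.040,s).round(4), [wplane(270+sv[i,0]+sv[i,2]/2,105+r,.046,s).round(4) for r in (sv[i,1],sv[i,1]+sv[i,3])])
print('bars mid',wplane(326,60,.018,s),wplane(318,189,.018,s),'pivot',wplane(317,208,.03,s))
print('jawtip', wplane(265,5,.036,s),wplane(383,5,.036,s), 'pot',wplane(447,168,.045,s),'jar',wplane(590,240,.115,s))
E
```

```text
[293.22177419 140.47983871] [ 20  14   8  44 248] [0.4199 0.0025 0.04  ] [array([0.4183, 0.0206, 0.046 ]), array([ 0.4234, -0.0152,  0.046 ])]
[343.96268657 143.10447761] [ 69  15  12  45 268] [0.4624 0.0068 0.04  ] [array([0.4591, 0.0262, 0.046 ]), array([ 0.4659, -0.0103,  0.046 ])]
bars mid [0.43724342 0.07038021 0.018     ] [ 0.44858888 -0.04245442  0.018     ] pivot [ 0.44982234 -0.05713636  0.03      ]
jawtip [0.38434495 0.10061026 0.036     ] [0.47317256 0.11442765 0.036     ] pot [5.51544774e-01 2.34241390e-04 4.50000000e-02] jar [ 0.63219941 -0.02199931  0.115     ]
```

```bash
python3 -c "
from h import *
plan([(0.4415,.0045,.12,98.3,4),(0.4415,.0045,.040,98.3,4)])"
```

```text
[[0.99,0.13,2.0],[0.99,0.13,2.0],[0.99,0.14,2.0],[0.99,0.13,2.0],[0.0,0.0,2.0],[0.0,0.0,2.0],[0.0,0.0,2.0],[0.01,0.0,2.0]] [[-0.0,0.0,0.1],[-0.0,0.0,0.1],[-0.0,0.0,0.1],[-0.0,0.0,0.1],[-0.0,0.0,-0.0],[-0.0,0.0,-0.0],[-0.0,0.0,-0.0],[-0.0,0.0,-0.0]]
```

Emit:
carry_out(travel=[[0.99, 0.13, 2.0], [0.99, 0.13, 2.0], [0.99, 0.14, 2.0], [0.99, 0.13, 2.0], [0, 0, 2.0], [0, 0, 2.0], [0, 0, 2.0], [0, 0, 2.0]], delta_rot=[[0, 0, 0.1], [0, 0, 0.1], [0, 0, 0.1], [0, 0, 0.1], [0, 0, 0], [0, 0, 0], [0, 0, 0], [0, 0, 0]], claw=[1, 1, 1, 1, 1, 1, 1, 1])

```text
t: 2.4
ee_pos: [0.4421, 0.0025, 0.0393]
eef_rot: [[-0.138, 0.99, 0.0], [0.99, 0.138, -0.001], [-0.001, 0.0, -1.0]]
contact_force: [0.8, -0.4, 0.5]
gripper_width: 0.0869
gripper_force: 0.0
```

Emit:
carry_out(travel=[[0, 0, 0], [0, 0, 0], [0, 0, 0], [0, 0, 0], [0, 0, 0], [0, 0, 0], [0, 0, 0], [0, 0, 0]], delta_rot=[[0, 0, 0], [0, 0, 0], [0, 0, 0], [0, 0, 0], [0, 0, 0], [0, 0, 0], [0, 0, 0], [0, 0, 0]], claw=[0.3, 0.2, 0.15, 0.1, 0.06, 0.06, 0.06, 0.06], newtons=25)

```text
t: 3.07
ee_pos: [0.4422, 0.0045, 0.0409]
eef_rot: [[-0.142, 0.99, 0.001], [0.99, 0.142, -0.0], [-0.001, 0.001, -1.0]]
contact_force: [-1.0, 0.3, 3.4]
gripper_width: 0.0479
gripper_force: 10.2
```

```bash
python3 -c "
from h import *
st();wshot('w2')"
```

```text
t 3.07 p [0.4422 0.0045 0.0409] yaw 98.15 tilt [ 9.e-04 -4.e-04 -1.e+00] F [-1.   0.3  3.4] w 0.0479 gf 10.2 q [ 33.   9. -38. 123.   7.  50.  -2.]
```

View pics/w2.png

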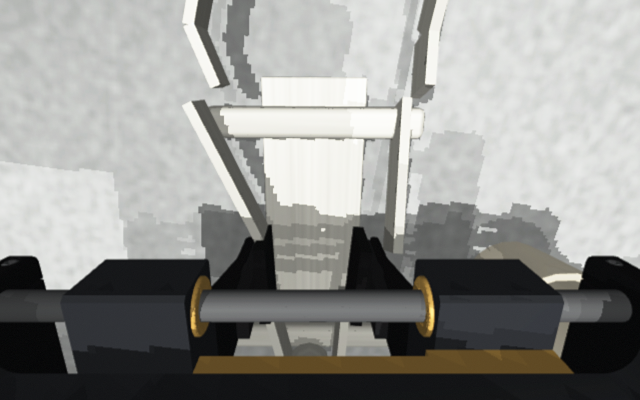

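Emit:
carry_out(travel=[[0, 0, 0], [0, 0, 0], [0, 0, -0.5], [0, 0, -1.5], [0, 0, -3], [0, 0, -3], [0, 0, -2], [0, 0, -1]], delta_rot=[[0, 0, 0], [0, 0, 0], [0, 0, 0], [0, 0, 0], [0, 0, 0], [0, 0, 0], [0, 0, 0], [0, 0, 0]], claw=[0.04, 0.04, 0.04, 0.04, 0.04, 0.04, 0.04, 0.04])

```text
t: 3.78
ee_pos: [0.4431, 0.0044, 0.1529]
eef_rot: [[-0.142, 0.99, 0.004], [0.99, 0.142, -0.001], [-0.002, 0.004, -1.0]]
contact_force: [0.7, 0.4, -1.7]
gripper_width: 0.0455
gripper_force: 9.3
```

Emit:
carry_out(travel=[[0, 0, 0], [0, 0, 0], [0, 0, 0]], delta_rot=[[0, 0, 0], [0, 0, 0], [0, 0, 0]], claw=[0.04, 0.04, 0.04])

```text
t: 4.03
ee_pos: [0.4406, 0.0043, 0.1486]
eef_rot: [[-0.142, 0.99, -0.003], [0.99, 0.142, 0.0], [0.001, -0.003, -1.0]]
contact_force: [-0.4, -0.5, -1.2]
gripper_width: 0.0453
gripper_force: 9.3
```

```bash
python3 -c "
from h import *
st();wshot('w3')"
```

```text
t 4.03 p [0.4406 0.0043 0.1486] yaw 98.15 tilt [-2.8e-03  2.0e-04 -1.0e+00] F [-0.4 -0.5 -1.2] w 0.0453 gf 9.3 q [ 35.  -2. -38. 117.  -1.  64.   6.]
```

View pics/w3.png

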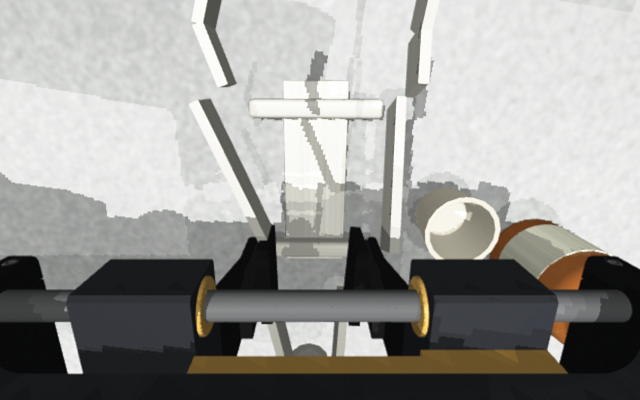

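The tongs hang level in the fingers at 45 mm. Jaw roots are at (228,83) and (420,83), and the jaws run out of the picture top at about (200,0) and (432,0).

```bash
python3 - <<'E'
from h import *
m=ctrl.camera_model('wrist');M=np.array(m['T_tool_cam'])
def tp(u,v,z):
    c=M[:3,3];d=M[:3,:3]@np.array([(u-m['cx'])/m['fx'],(v-m['cy'])/m['fy'],1]);return ((c+d*(z-c[2])/d[2])*1000).round(1)
for u,v in[(192,25),(218,87),(235,83),(205,0),(437,0),(412,35),(418,85),(428,83),(197,100),(400,97),(262,235),(392,250)]:
    print((u,v),tp(u,v,.0049)[:2],tp(u,v,.0229)[:2])
im=cv2.imread('pics/w3.png')
cv2.imwrite('pics/w3c.png',cv2.resize(im[0:260,160:470],(713,598),interpolation=cv2.INTER_CUBIC))
# pad tops/pivot region at present pads too
E
```

```text
(192, 25) [104.  -44.2] [106.7 -49.8]
(218, 87) [ 82.5 -36.4] [ 82.4 -41. ]
(235, 83) [ 83.9 -29.8] [ 84.  -33.6]
(205, 0) [112.2 -38.7] [115.9 -43.6]
(437, 0) [112.3  44.3] [116.  50.]
(412, 35) [100.8  36.3] [103.  41.]
(418, 85) [83.3 40.1] [83.3 45.3]
(428, 83) [84.  43.9] [84.1 49.5]
(197, 100) [ 77.6 -45. ] [ 77.  -50.6]
(400, 97) [78.8 33.6] [78.3 37.9]
(262, 235) [ 20.9 -22.1] [ 13.  -24.9]
(392, 250) [13.8 35. ] [ 4.9 39.5]
```

View pics/w3c.png

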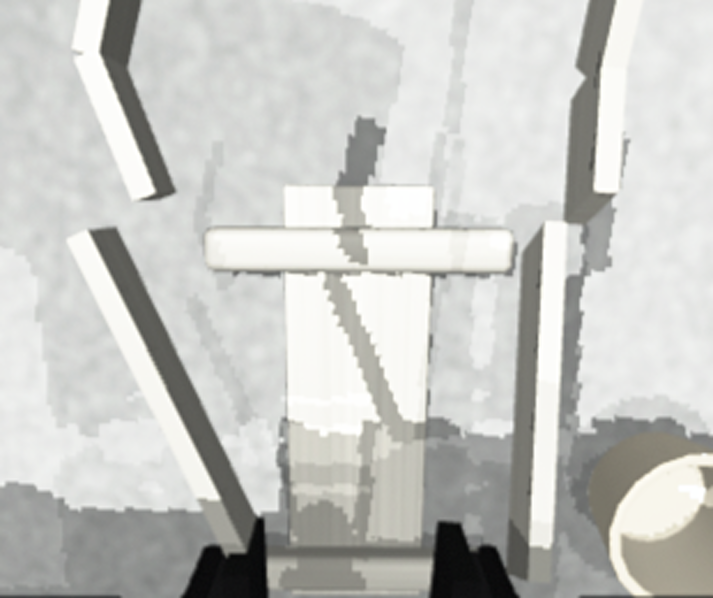

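```bash
python3 - <<'E'
from h import *
# scene: column of low roll centre, distance line
for u0 in (388.4,397.9,407.4):
    print('scene z.037',plane('scene',u0,199,.037).round(4))
for c in ((.615,.248,.037),(.615,.253,.037),(.62,.248,.037)): print(c,proj('scene',c).round(1))
P=lambda u,v,z:plane('top',180+u/4.444,140+v/4.444,z).round(4)
print('front edge',P(247,258,.05),P(247,258,.024))
print('base corners L/R mid y',P(178,288,.02),P(328,285,.02))
s=cv2.imread('pics/scene0.png').astype(int)
print('row199',s[199,380:416].tolist())
t=cv2.imread('pics/top0.png').astype(int)
print('toprow195',t[195,215:258].sum(1).tolist())
print('toprow198',t[197,215:258].sum(1).tolist())
E
```

```text
scene z.037 [0.5952 0.2206 0.037 ]
scene z.037 [0.6173 0.2365 0.037 ]
scene z.037 [0.6394 0.2525 0.037 ]
(0.615, 0.248, 0.037) [399.1 197.1]
(0.615, 0.253, 0.037) [399.9 196.4]
(0.62, 0.248, 0.037) [400.6 197.6]
front edge [0.5787 0.2455 0.05  ] [0.5847 0.2503 0.024 ]
base corners L/R mid y [0.5675 0.2942 0.02  ] [0.5669 0.1999 0.02  ]
row199 [[179, 176, 181], [179, 177, 182], [179, 177, 184], [179, 181, 189], [179, 182, 189], [179, 181, 189], [186, 190, 197], [174, 180, 188], [116, 128, 140], [83, 103, 121], [91, 110, 129], [95, 115, 136], [98, 119, 139], [100, 122, 141], [102, 125, 145], [102, 126, 147], [105, 128, 150], [108, 131, 151], [108, 132, 153], [112, 135, 155], [112, 133, 154], [115, 137, 155], [118, 137, 155], [120, 136, 152], [128, 141, 153], [135, 142, 151], [133, 141, 147], [125, 133, 141], [118, 121, 127], [115, 118, 122], [97, 97, 102], [71, 69, 72], [79, 79, 81], [98, 98, 105], [77, 76, 80], [72, 70, 71]]
toprow195 [263, 250, 242, 229, 234, 254, 282, 297, 290, 260, 220, 215, 210, 196, 186, 176, 165, 172, 165, 166, 164, 166, 164, 167, 167, 167, 172, 175, 198, 210, 209, 217, 227, 247, 272, 285, 294, 303, 265, 226, 241, 281, 289]
toprow198 [266, 267, 270, 260, 260, 275, 303, 316, 317, 304, 287, 285, 285, 290, 275, 256, 237, 228, 213, 209, 204, 202, 212, 215, 226, 242, 262, 281, 291, 305, 301, 304, 311, 339, 360, 371, 370, 350, 289, 225, 240, 276, 287]
```

```bash
python3 -c "
from h import *
plan([(0.418,.2475,.15,.5),(0.418,.2475,.051,.5,4),(0.43,.2475,.051,.5,2)])"
```

```text
[[1.63,0.08,-0.01],[1.62,-0.1,-0.01],[1.6,-0.29,-0.01],[1.56,-0.47,-0.01],[1.5,-0.64,-0.01],[1.41,-0.8,-0.01],[1.31,-0.96,-0.01],[1.2,-1.1,-0.01]] [[-0.0,0.0,6.5],[-0.0,0.0,6.5],[-0.0,0.0,6.5],[-0.0,0.0,6.5],[-0.0,0.0,6.5],[-0.0,0.0,6.5],[-0.0,0.0,6.5],[-0.0,0.0,6.5]]
[[1.07,-1.23,-0.01],[0.92,-1.34,-0.01],[0.76,-1.44,-0.01],[0.59,-1.52,-0.0],[0.42,-1.57,-0.01],[0.23,-1.61,-0.0],[0.05,-1.63,-0.01],[0.01,0.0,2.48]] [[-0.0,0.0,6.5],[-0.0,0.0,6.5],[-0.0,0.0,6.5],[-0.0,0.0,6.5],[-0.0,0.0,6.5],[-0.0,0.0,6.5],[-0.0,0.0,6.5],[-0.0,0.0,0.0]]
[[0.01,0.0,2.47],[0.01,0.0,2.48],[0.01,0.0,2.47],[0.6,0.01,-0.0],[0.6,0.0,-0.0]] [[-0.0,0.0,0.0],[-0.0,0.0,0.0],[-0.0,0.0,0.0],[-0.0,0.1,0.1],[-0.0,0.1,0.1]]
```

Emit:
carry_out(travel=[[1.63, 0.08, 0], [1.62, -0.1, 0], [1.6, -0.29, 0], [1.56, -0.47, 0], [1.5, -0.64, 0], [1.41, -0.8, 0], [1.31, -0.96, 0], [1.2, -1.1, 0]], delta_rot=[[0, 0, 6.5], [0, 0, 6.5], [0, 0, 6.5], [0, 0, 6.5], [0, 0, 6.5], [0, 0, 6.5], [0, 0, 6.5], [0, 0, 6.5]], claw=[0.04, 0.04, 0.04, 0.04, 0.04, 0.04, 0.04, 0.04])

```text
t: 4.75
ee_pos: [0.4287, 0.1346, 0.1488]
eef_rot: [[0.697, 0.717, -0.003], [0.717, -0.697, 0.0], [-0.002, -0.002, -1.0]]
contact_force: [-0.8, 0.5, -0.1]
gripper_width: 0.0456
gripper_force: 9.3
```

Emit:
carry_out(travel=[[1.07, -1.23, 0], [0.92, -1.34, 0], [0.76, -1.44, 0], [0.59, -1.52, 0], [0.42, -1.57, 0], [0.23, -1.61, 0], [0.05, -1.63, 0], [0, 0, 0]], delta_rot=[[0, 0, 6.5], [0, 0, 6.5], [0, 0, 6.5], [0, 0, 6.5], [0, 0, 6.5], [0, 0, 6.5], [0, 0, 6.5], [0, 0, 0]], claw=[0.04, 0.04, 0.04, 0.04, 0.04, 0.04, 0.04, 0.04])

```text
t: 5.42
ee_pos: [0.4175, 0.2508, 0.1491]
eef_rot: [[1.0, 0.012, -0.003], [0.012, -1.0, 0.003], [-0.003, -0.003, -1.0]]
contact_force: [-1.7, 0.3, -0.9]
gripper_width: 0.0456
gripper_force: 9.3
```

```bash
python3 -c "
from h import *
st()
plan([(0.418,.2475,.051,.5,5),(0.43,.2475,.051,.5,2)])"
```

```text
t 5.42 p [0.4175 0.2508 0.1491] yaw 0.68 tilt [-0.0027  0.0025 -1.    ] F [-1.7  0.3 -0.9] w 0.0456 gf 9.3 q [  17.    7.  -53.  111.    6.   65. -128.]
[[0.01,0.07,1.96],[0.02,0.07,1.96],[0.01,0.07,1.96],[0.02,0.07,1.97],[0.01,0.07,1.96],[0.6,0.01,-0.0],[0.6,0.01,0.0]] [[-0.0,0.0,0.0],[-0.0,0.0,0.0],[-0.0,0.0,0.0],[-0.0,0.0,0.0],[-0.0,0.0,0.0],[-0.1,0.1,0.1],[-0.1,0.1,0.1]]
```

Emit:
carry_out(travel=[[0, 0, 2], [0, 0, 2.5], [0, 0, 2.5], [0, 0, 2], [0, 0, 0.8], [0.6, 0, 0], [0.6, 0, 0], [0, 0, 0]], delta_rot=[[0, 0, 0], [0, 0, 0], [0, 0, 0], [0, 0, 0], [0, 0, 0], [0, 0, 0], [0, 0, 0], [0, 0, 0]], claw=[0.05, 0.06, 0.07, 0.07, 0.07, 0.07, 0.07, 0.07])

```text
t: 6.08
ee_pos: [0.4339, 0.2478, 0.0535]
eef_rot: [[1.0, 0.011, 0.003], [0.011, -1.0, 0.001], [0.003, -0.001, -1.0]]
contact_force: [-0.5, 0.2, -1.4]
gripper_width: 0.0464
gripper_force: 8.9
```

Emit:
carry_out(travel=[[0, 0, 0], [0, 0, 0], [0, 0, 0]], delta_rot=[[0, 0, 0], [0, 0, 0], [0, 0, 0]], claw=[0.07, 0.07, 0.07])

```text
t: 6.33
ee_pos: [0.4316, 0.2478, 0.0529]
eef_rot: [[1.0, 0.012, 0.001], [0.012, -1.0, 0.0], [0.001, -0.0, -1.0]]
contact_force: [-0.6, 0.8, -0.5]
gripper_width: 0.0467
gripper_force: 8.9
```

```bash
python3 -c "
from h import *
st();s,w=wshot('w4');t=ctrl.camera('top');sc=ctrl.camera('scene');cv2.imwrite('pics/t4.png',t);cv2.imwrite('pics/s4.png',sc)
im=np.zeros((600,800,3),np.uint8)
im[:250,:400]=cv2.resize(w,(400,250));im[255:595,:400]=cv2.resize(cv2.convertScaleAbs(t[140:230,190:296],alpha=1.5),(400,340),interpolation=cv2.INTER_CUBIC)
im[:400,400:]=cv2.resize(sc[140:230,340:430],(400,400),interpolation=cv2.INTER_CUBIC)
cv2.imwrite('pics/c4.png',im)"
```

```text
t 6.33 p [0.4316 0.2478 0.0529] yaw 0.66 tilt [ 1.3e-03  1.0e-04 -1.0e+00] F [-0.6  0.8 -0.5] w 0.0467 gf 8.9 q [  12.   17.  -50.  115.   16.   55. -135.]
```

View pics/c4.png

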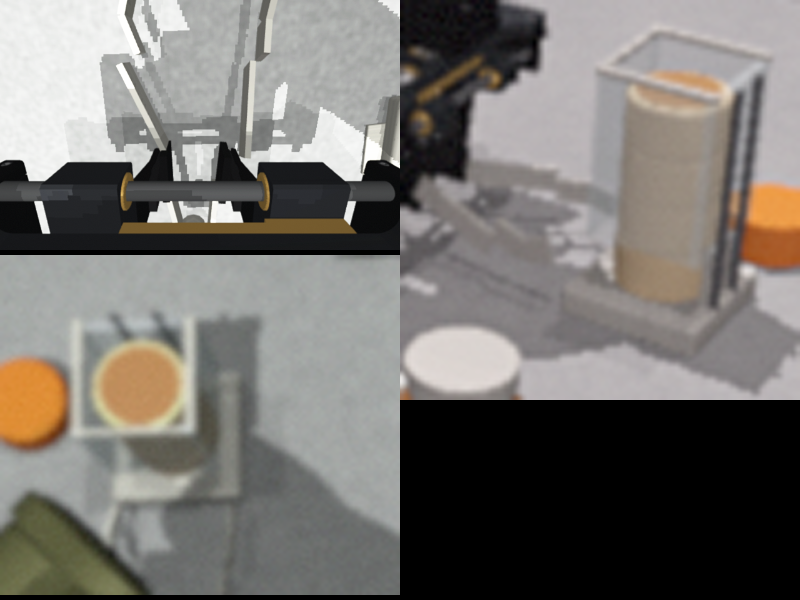

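The scene crop shows the jaws level in front of the tower at roll height. In the top crop the tips are at about (118,500) and (235,500), either side of the low roll at (172,470).

```bash
python3 -c "
from h import *
t=cv2.imread('pics/t4.png').astype(int)
for v in (203,206,209,212,216): print(v,t[v,212:262].sum(1).tolist())
for u,v in((221.3,205),(252.3,205)): print(plane('top',u,v,.048).round(4))
for y in(.248+.0385,.248-.0385): print(proj('top',(.562,y,.048)).round(1),proj('top',(.535,y,.048)).round(1))
"
```

```text
203 [306, 292, 290, 284, 284, 288, 292, 316, 352, 369, 376, 376, 367, 370, 372, 366, 368, 361, 354, 347, 346, 339, 338, 329, 320, 292, 247, 213, 202, 193, 199, 202, 198, 213, 231, 242, 248, 246, 245, 240, 228, 200, 185, 182, 195, 195, 195, 198, 195, 197]
206 [303, 289, 286, 288, 291, 293, 299, 320, 318, 275, 246, 232, 220, 210, 229, 249, 250, 256, 254, 253, 241, 218, 185, 176, 168, 166, 170, 164, 167, 164, 168, 182, 195, 196, 188, 196, 194, 204, 207, 189, 180, 185, 204, 217, 215, 223, 222, 219, 211, 216]
209 [296, 306, 313, 321, 330, 341, 354, 349, 301, 243, 255, 276, 270, 270, 287, 312, 315, 321, 325, 307, 269, 234, 210, 211, 215, 217, 215, 213, 219, 210, 213, 215, 218, 220, 217, 224, 220, 229, 237, 217, 202, 207, 218, 212, 205, 206, 211, 214, 213, 219]
212 [127, 176, 233, 286, 325, 360, 359, 309, 241, 235, 239, 244, 246, 275, 299, 310, 319, 324, 328, 322, 299, 256, 223, 216, 209, 220, 217, 213, 217, 217, 211, 217, 212, 219, 218, 221, 217, 219, 229, 216, 196, 197, 210, 200, 203, 201, 208, 218, 222, 223]
216 [122, 101, 87, 81, 106, 171, 230, 239, 246, 277, 287, 256, 223, 219, 267, 304, 320, 321, 326, 321, 324, 318, 298, 256, 229, 223, 216, 219, 219, 215, 214, 214, 213, 213, 218, 218, 216, 218, 213, 193, 200, 203, 213, 201, 201, 209, 218, 223, 226, 221]
[0.5607 0.2845 0.048 ]
[0.5585 0.2    0.048 ]
[220.6 204.6] [220.4 214.3]
[248.8 203.8] [248.7 213.5]
```

Emit:
carry_out(travel=[[0.3, 0.1, 0.2], [0.8, 0, 0], [0.8, 0, 0], [0.8, 0, 0], [0.8, 0, 0], [0.8, 0, 0], [0.5, 0, 0], [0, 0, 0]], delta_rot=[[0, 0, 0], [0, 0, 0], [0, 0, 0], [0, 0, 0], [0, 0, 0], [0, 0, 0], [0, 0, 0], [0, 0, 0]], claw=[0.07, 0.07, 0.07, 0.07, 0.07, 0.07, 0.07, 0.07])

```text
t: 7.15
ee_pos: [0.4807, 0.2471, 0.0502]
eef_rot: [[1.0, 0.01, 0.0], [0.01, -1.0, 0.001], [0.0, -0.001, -1.0]]
contact_force: [0.5, -0.2, -1.3]
gripper_width: 0.0467
gripper_force: 8.9
```

Emit:
carry_out(travel=[[0.8, 0, 0], [0.8, 0, 0], [0.8, 0, 0], [0.75, 0, 0], [0, 0, 0], [0, 0, 0]], delta_rot=[[0, 0, 0], [0, 0, 0], [0, 0, 0], [0, 0, 0], [0, 0, 0], [0, 0, 0]], claw=[0.07, 0.07, 0.07, 0.07, 0.07, 0.07])

```text
t: 7.65
ee_pos: [0.5111, 0.2475, 0.0501]
eef_rot: [[1.0, 0.011, -0.0], [0.011, -1.0, 0.0], [-0.0, -0.0, -1.0]]
contact_force: [-0.8, -0.4, -2.0]
gripper_width: 0.0467
gripper_force: 8.9
```

```bash
python3 -c "
from h import *
st()"
```

```text
t 7.65 p [0.5111 0.2475 0.0501] yaw 0.61 tilt [-4.e-04  2.e-04 -1.e+00] F [-0.8 -0.4 -2. ] w 0.0467 gf 8.9 q [  10.   26.  -46.  106.   22.   58. -134.]
```

Emit:
carry_out(travel=[[0, 0, 0], [0, 0, 0], [0, 0, 0], [0, 0, 0], [0, 0, 0], [0, 0, 0], [0, 0, 0], [0, 0, 0]], delta_rot=[[0, 0, 0], [0, 0, 0], [0, 0, 0], [0, 0, 0], [0, 0, 0], [0, 0, 0], [0, 0, 0], [0, 0, 0]], claw=[0.03, 0, -0.03, -0.06, -0.1, -0.2, -0.3, -0.3], newtons=36)

```text
t: 8.32
ee_pos: [0.5107, 0.2476, 0.0502]
eef_rot: [[1.0, 0.012, -0.0], [0.012, -1.0, -0.0], [-0.0, 0.0, -1.0]]
contact_force: [-1.0, 0.4, -0.7]
gripper_width: 0.0391
gripper_force: 36.0
```

```bash
python3 -c "
from h import *
st()"
```

```text
t 8.32 p [0.5107 0.2476 0.0502] yaw 0.66 tilt [-0.e+00 -1.e-04 -1.e+00] F [-1.   0.4 -0.7] w 0.0391 gf 36.0 q [  10.   26.  -46.  106.   22.   58. -134.]
```

Emit:
carry_out(travel=[[-0.4, 0, 0], [-0.9, 0, 0], [-1.1, 0, 0], [-1.1, 0, 0], [-1.1, 0, 0], [-1.1, 0, 0], [-1.1, 0, 0], [-1.1, 0, 0]], delta_rot=[[0, 0, 0], [0, 0, 0], [0, 0, 0], [0, 0, 0], [0, 0, 0], [0, 0, 0], [0, 0, 0], [0, 0, 0]], claw=[-0.3, -0.3, -0.3, -0.3, -0.3, -0.3, -0.3, -0.3])

```text
t: 8.98
ee_pos: [0.4297, 0.2465, 0.05]
eef_rot: [[1.0, 0.012, -0.001], [0.012, -1.0, -0.001], [-0.001, 0.001, -1.0]]
contact_force: [-1.0, 0.5, -1.0]
gripper_width: 0.0391
gripper_force: 36.0
```

Emit:
carry_out(travel=[[-1.0, 0, 0], [-0.5, 0, 0], [0, 0, 0], [0, 0, 0], [0, 0, 0]], delta_rot=[[0, 0, 0], [0, 0, 0], [0, 0, 0], [0, 0, 0], [0, 0, 0]], claw=[-0.3, -0.3, -0.3, -0.3, -0.3])

```text
t: 9.4
ee_pos: [0.4173, 0.2464, 0.0503]
eef_rot: [[1.0, 0.011, 0.0], [0.011, -1.0, 0.0], [0.0, -0.0, -1.0]]
contact_force: [-0.0, 0.1, -2.6]
gripper_width: 0.0391
gripper_force: 36.0
```

```bash
python3 -c "
from h import *
st();s,w=wshot('w5');t=ctrl.camera('top');sc=ctrl.camera('scene');cv2.imwrite('pics/t5.png',t);cv2.imwrite('pics/s5.png',sc)
im=np.zeros((600,800,3),np.uint8)
im[:250,:400]=cv2.resize(w,(400,250));im[255:595,:400]=cv2.resize(cv2.convertScaleAbs(t[140:230,190:296],alpha=1.5),(400,340),interpolation=cv2.INTER_CUBIC)
im[:400,400:]=cv2.resize(sc[140:230,340:430],(400,400),interpolation=cv2.INTER_CUBIC)
cv2.imwrite('pics/c5.png',im)"
```

```text
t 9.4 p [0.4173 0.2464 0.0503] yaw 0.62 tilt [ 5.e-04  3.e-04 -1.e+00] F [-0.   0.1 -2.6] w 0.0391 gf 36.0 q [  13.   16.  -51.  117.   15.   54. -135.]
```

View pics/c5.png

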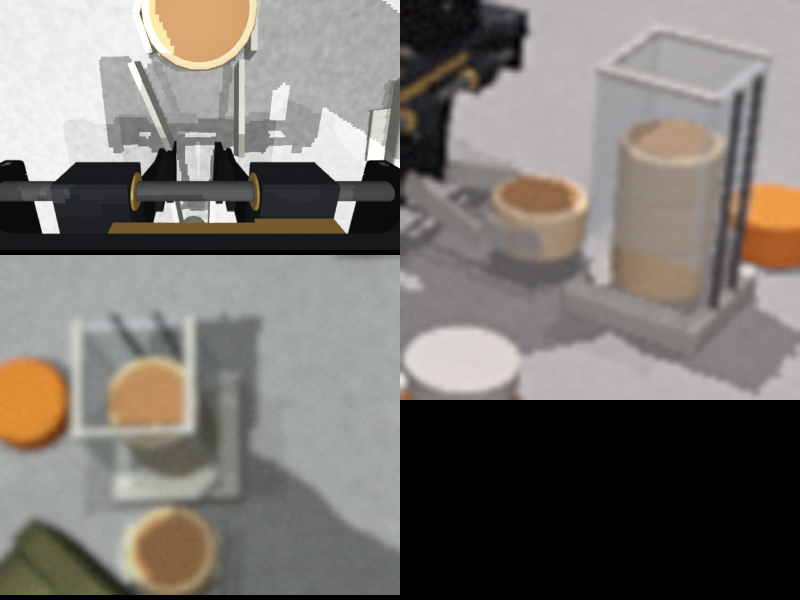

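The roll is held level in the jaws (scene crop (540,220)), clear of the tower, and the other three have dropped straight. Now I work out the carry.

```bash
python3 - <<'E'
from h import *
t=cv2.imread('pics/t5.png');hsv=cv2.cvtColor(t,cv2.COLOR_BGR2HSV)
br=(hsv[...,1]>90)&(hsv[...,0]<25)
def cc(m,x0,y0,x1,y1,mn,z):
    n,l,s,c=cv2.connectedComponentsWithStats(m[y0:y1,x0:x1].astype(np.uint8))
    for i in range(1,n):
        if s[i,4]>mn: print(c[i]+[x0,y0],s[i],plane('top',*(c[i]+[x0,y0]),z).round(4))
cc(br,215,204,256,235,60,.054)
h0=cv2.imread('pics/top0.png');print('liner');cc(h0.min(2)>110,400,155,445,205,50,.010)
w=cv2.imread('pics/w5.png');hw=cv2.cvtColor(w,cv2.COLOR_BGR2HSV);s=json.load(open('pics/w5.json'))
m=(hw[...,1]>60)&(hw[...,0]<35)&(hw[...,0]>5);m[200:]=0;m[:,:200]=0;m[:,440:]=0
c=max(cv2.findContours(m.astype(np.uint8),cv2.RETR_EXTERNAL,cv2.CHAIN_APPROX_NONE)[0],key=cv2.contourArea)[:,0]
c=c[c[:,1]>75]
P=np.array([wplane(*q,.052,s) for q in c])
A=np.c_[2*P[:,:2],np.ones(len(P))];x=np.linalg.lstsq(A,(P[:,:2]**2).sum(1),rcond=None)[0]
print('wrist circle',x[:2],np.sqrt(x[2]+x[0]**2+x[1]**2),len(P),c.min(0),c.max(0))
plan([(0.418,.246,.17,.6),(.46,0,.17,6),(.5,-.2,.17,11)])
E
```

```text
[234.95412844 217.80733945] [ 10   4  21  21 327] [0.5231 0.2457 0.054 ]
liner
[421.44234079 177.36488812] [  8   9  28  27 581] [ 0.6346 -0.2768  0.01  ]
wrist circle [0.52137506 0.24499715] 0.02663609790222156 122 [266  76] [373 100]
[[0.02,0.01,-2.99],[0.02,0.01,-3.0],[0.02,0.01,-2.99],[0.01,0.02,-3.0],[0.56,3.52,-0.0],[0.51,3.53,-0.0],[0.47,3.53,-0.0],[0.42,3.54,-0.0]] [[-0.0,0.0,0.0],[-0.0,0.0,0.0],[-0.0,0.0,0.0],[-0.0,0.0,0.0],[-0.0,-0.0,-0.8],[-0.0,-0.0,-0.8],[-0.0,-0.0,-0.8],[-0.0,-0.0,-0.8]]
[[0.36,3.55,-0.0],[0.32,3.55,-0.0],[0.26,3.55,-0.01],[0.3,3.39,-0.0],[0.26,3.39,-0.0],[0.21,3.39,-0.0],[0.16,3.4,-0.0],[0.11,3.4,-0.0]] [[-0.0,-0.0,-0.8],[-0.0,-0.0,-0.8],[-0.0,-0.0,-0.8],[-0.0,-0.0,-0.8],[-0.0,-0.0,-0.8],[-0.0,-0.0,-0.8],[-0.0,-0.0,-0.8],[-0.0,-0.0,-0.8]]
[[0.06,3.39,-0.0]] [[-0.0,-0.0,-0.8]]
```

Emit:
carry_out(travel=[[0, 0, -1], [0, 0, -2.5], [0, 0, -3], [0, 0, -3], [0, 0, -2.5], [0.5, 1.5, 0], [0.6, 2.8, 0], [0.6, 3.4, 0]], delta_rot=[[0, 0, 0], [0, 0, 0], [0, 0, 0], [0, 0, 0], [0, 0, 0], [0, 0, 0], [0, 0, -0.8], [0, 0, -0.8]], claw=[-0.3, -0.3, -0.3, -0.3, -0.3, -0.3, -0.3, -0.3])

```text
t: 10.22
ee_pos: [0.4353, 0.1714, 0.1719]
eef_rot: [[0.999, 0.045, 0.003], [0.045, -0.999, 0.001], [0.003, -0.001, -1.0]]
contact_force: [0.5, -0.4, -2.2]
gripper_width: 0.0392
gripper_force: 36.0
```

Emit:
carry_out(travel=[[0.5, 3.4, 0], [0.5, 3.4, 0], [0.5, 3.4, 0], [0.5, 3.4, 0], [0.4, 3.4, 0], [0.4, 3.4, 0], [0.3, 3.4, 0], [0.3, 3.4, 0]], delta_rot=[[0, 0, -0.8], [0, 0, -0.8], [0, 0, -0.8], [0, 0, -0.8], [0, 0, -0.8], [0, 0, -0.8], [0, 0, -0.8], [0, 0, -0.8]], claw=[-0.3, -0.3, -0.3, -0.3, -0.3, -0.3, -0.3, -0.3])

```text
t: 10.88
ee_pos: [0.4932, -0.0998, 0.1711]
eef_rot: [[0.988, 0.151, 0.001], [0.151, -0.988, -0.0], [0.001, 0.0, -1.0]]
contact_force: [0.6, -0.1, -1.0]
gripper_width: 0.0394
gripper_force: 36.0
```

```bash
python3 -c "
from h import *
st();plan([(.532,-.2925,.17,11,7)])"
```

```text
t 10.88 p [ 0.4932 -0.0998  0.1711] yaw 8.71 tilt [ 7.e-04 -3.e-04 -1.e+00] F [ 0.6 -0.1 -1. ] w 0.0394 gf 36.0 q [ 41.   6. -34. 108.   3.  67. -76.]
[[0.13,2.8,0.02],[0.12,2.81,0.02],[0.1,2.81,0.02],[0.09,2.81,0.01],[0.07,2.8,0.02],[0.06,2.81,0.01],[0.04,2.81,0.02]] [[0.0,-0.0,-0.3],[0.0,-0.0,-0.3],[0.0,-0.0,-0.3],[0.0,-0.0,-0.3],[0.0,-0.0,-0.3],[0.0,-0.0,-0.3],[0.0,-0.0,-0.3]]
```

Emit:
carry_out(travel=[[0.1, 3.2, 0], [0.1, 3.2, 0], [0.1, 3.2, 0], [0.1, 3.2, 0], [0.1, 2.6, 0], [0, 1.6, 0], [0, 0.6, 0], [0, 0, 0]], delta_rot=[[0, 0, -0.3], [0, 0, -0.3], [0, 0, -0.3], [0, 0, -0.3], [0, 0, -0.3], [0, 0, -0.3], [0, 0, 0], [0, 0, 0]], claw=[-0.3, -0.3, -0.3, -0.3, -0.3, -0.3, -0.3, -0.3])

```text
t: 11.55
ee_pos: [0.5263, -0.2719, 0.1702]
eef_rot: [[0.984, 0.18, -0.0], [0.18, -0.984, 0.001], [-0.0, -0.001, -1.0]]
contact_force: [0.5, 0.9, -1.4]
gripper_width: 0.0389
gripper_force: 36.0
```

Emit:
carry_out(travel=[[0, 0, 0], [0, 0, 0], [0, 0, 0]], delta_rot=[[0, 0, 0], [0, 0, 0], [0, 0, 0]], claw=[-0.3, -0.3, -0.3])

```text
t: 11.8
ee_pos: [0.5267, -0.2689, 0.1705]
eef_rot: [[0.983, 0.184, 0.0], [0.184, -0.983, 0.0], [0.0, -0.0, -1.0]]
contact_force: [-0.8, 0.4, -2.3]
gripper_width: 0.0393
gripper_force: 36.0
```

```bash
python3 -c "
from h import *
st();plan([(.532,-.2925,.07,11,7)])"
```

```text
t 11.8 p [ 0.5267 -0.2689  0.1705] yaw 10.62 tilt [ 0.e+00  4.e-04 -1.e+00] F [-0.8  0.4 -2.3] w 0.0393 gf 36.0 q [ 48.  16. -28.  97.   8.  69. -61.]
[[0.01,0.35,1.44],[0.01,0.35,1.44],[0.01,0.34,1.43],[0.01,0.35,1.44],[0.01,0.34,1.43],[0.01,0.35,1.44],[0.01,0.34,1.43]] [[-0.0,-0.0,-0.1],[-0.0,-0.0,-0.1],[-0.0,-0.0,-0.1],[-0.0,-0.0,-0.1],[-0.0,-0.0,-0.1],[-0.0,-0.0,-0.1],[-0.0,-0.0,-0.1]]
```

Emit:
carry_out(travel=[[0, 0.5, 0.8], [0, 0.6, 1.5], [0, 0.6, 1.7], [0, 0.5, 1.7], [0, 0.2, 1.7], [0, 0, 1.2], [0, 0, 0.4], [0, 0, 0]], delta_rot=[[0, 0, -0.1], [0, 0, -0.1], [0, 0, -0.1], [0, 0, -0.1], [0, 0, 0], [0, 0, 0], [0, 0, 0], [0, 0, 0]], claw=[-0.3, -0.3, -0.3, -0.3, -0.3, -0.3, -0.3, -0.3])

```text
t: 12.47
ee_pos: [0.5301, -0.2937, 0.0788]
eef_rot: [[0.982, 0.189, -0.002], [0.189, -0.982, 0.002], [-0.002, -0.002, -1.0]]
contact_force: [-0.3, 0.1, -2.5]
gripper_width: 0.0394
gripper_force: 36.0
```

Emit:
carry_out(travel=[[0, 0, 0], [0, 0, 0], [0, 0, 0]], delta_rot=[[0, 0, 0], [0, 0, 0], [0, 0, 0]], claw=[-0.3, -0.3, -0.3])

```text
t: 12.72
ee_pos: [0.5317, -0.2949, 0.0815]
eef_rot: [[0.982, 0.189, 0.002], [0.189, -0.982, -0.001], [0.002, 0.002, -1.0]]
contact_force: [0.0, -0.2, -1.6]
gripper_width: 0.0393
gripper_force: 36.0
```

```bash
python3 - <<'E'
from h import *
st();t=ctrl.camera('top');cv2.imwrite('pics/t6.png',t);s,w=wshot('w6')
hsv=cv2.cvtColor(t,cv2.COLOR_BGR2HSV);br=(hsv[...,1]>90)&(hsv[...,0]<25)
x0,y0,x1,y1=365,140,480,215
n,l,sv,c=cv2.connectedComponentsWithStats(br[y0:y1,x0:x1].astype(np.uint8))
for i in range(1,n):
    if sv[i,4]>60:
        q=c[i]+[x0,y0];print(q.round(1),sv[i],'z.044',plane('top',*q,.044).round(4),'z.083',plane('top',*q,.084).round(4))
E
```

```text
t 12.72 p [ 0.5317 -0.2949  0.0815] yaw 10.87 tilt [ 0.0018 -0.0013 -1.    ] F [ 0.  -0.2 -1.6] w 0.0393 gf 36.0 q [ 48.  23. -26.  99.  11.  60. -61.]
[450.6 164.7] [ 79  18  15  17 153] z.044 [ 0.66   -0.3528  0.044 ] z.083 [ 0.6481 -0.3405  0.084 ]
[427.5 169.5] [ 53  20  20  20 312] z.044 [ 0.6476 -0.2871  0.044 ] z.083 [ 0.6361 -0.277   0.084 ]
[391.  180.7] [ 17  32  19  19 287] z.044 [ 0.6182 -0.1835  0.044 ] z.083 [ 0.6076 -0.1767  0.084 ]
```

Emit:
carry_out(travel=[[0, -0.15, 0.6], [0, 0, 0.8], [0, 0, 0.8], [0, 0, 0.7], [0, 0, 0.5], [0, 0, 0.3], [0, 0, 0.2], [0, 0, 0]], delta_rot=[[0, 0, 0], [0, 0, 0], [0, 0, 0], [0, 0, 0], [0, 0, 0], [0, 0, 0], [0, 0, 0], [0, 0, 0]], claw=[-0.3, -0.3, -0.3, -0.3, -0.3, -0.3, -0.3, -0.3])

```text
t: 13.48
ee_pos: [0.5304, -0.2931, 0.0407]
eef_rot: [[0.982, 0.188, -0.001], [0.188, -0.982, 0.0], [-0.001, -0.001, -1.0]]
contact_force: [0.2, 0.3, -2.2]
gripper_width: 0.0394
gripper_force: 36.0
```

Emit:
carry_out(travel=[[0, 0, 0], [0, 0, 0], [0, 0, 0]], delta_rot=[[0, 0, 0], [0, 0, 0], [0, 0, 0]], claw=[-0.3, -0.3, -0.3])

```text
t: 13.73
ee_pos: [0.5309, -0.2934, 0.0417]
eef_rot: [[0.982, 0.188, 0.001], [0.188, -0.982, -0.0], [0.001, 0.001, -1.0]]
contact_force: [-0.3, 0.5, -2.1]
gripper_width: 0.0396
gripper_force: 36.0
```

```bash
python3 - <<'E'
from h import *
st()
E
```

```text
t 13.73 p [ 0.5309 -0.2934  0.0417] yaw 10.85 tilt [ 6.e-04 -5.e-04 -1.e+00] F [-0.3  0.5 -2.1] w 0.0396 gf 36.0 q [ 47.  26. -25. 101.  13.  56. -62.]
```

Emit:
carry_out(travel=[[0, 0, 0.1], [0, 0, 0.08], [0, 0, 0], [0, 0, 0], [0, 0, 0]], delta_rot=[[0, 0, 0], [0, 0, 0], [0, 0, 0], [0, 0, 0], [0, 0, 0]], claw=[-0.3, -0.3, -0.3, -0.3, -0.3])

```text
t: 14.15
ee_pos: [0.531, -0.2934, 0.0398]
eef_rot: [[0.982, 0.188, 0.001], [0.188, -0.982, -0.0], [0.001, 0.001, -1.0]]
contact_force: [0.3, 0.3, 0.3]
gripper_width: 0.0391
gripper_force: 36.0
```

Emit:
carry_out(travel=[[0, 0, 0], [0, 0, 0]], delta_rot=[[0, 0, 0], [0, 0, 0]], claw=[-0.3, -0.3])

```text
t: 14.32
ee_pos: [0.5309, -0.2933, 0.0397]
eef_rot: [[0.982, 0.188, 0.001], [0.188, -0.982, -0.0], [0.001, 0.001, -1.0]]
contact_force: [1.2, -1.4, -0.8]
gripper_width: 0.0397
gripper_force: 36.0
```

Emit:
carry_out(travel=[[0, 0, 0.03], [0, 0, 0], [0, 0, 0], [0, 0, 0], [0, 0, 0], [0, 0, 0], [0, 0, 0], [0, 0, 0]], delta_rot=[[0, 0, 0], [0, 0, 0], [0, 0, 0], [0, 0, 0], [0, 0, 0], [0, 0, 0], [0, 0, 0], [0, 0, 0]], claw=[-0.3, -0.3, -0.09, -0.06, -0.03, 0, 0.03, 0.06])

```text
t: 14.98
ee_pos: [0.5302, -0.2931, 0.0389]
eef_rot: [[0.982, 0.188, -0.001], [0.188, -0.982, 0.0], [-0.001, -0.0, -1.0]]
contact_force: [0.5, -0.8, -1.2]
gripper_width: 0.0452
gripper_force: 9.4
```

Emit:
carry_out(travel=[[0, 0, 0], [0, 0, 0], [0, 0, 0], [0, 0, 0]], delta_rot=[[0, 0, 0], [0, 0, 0], [0, 0, 0], [0, 0, 0]], claw=[0.07, 0.07, 0.07, 0.07])

```text
t: 15.32
ee_pos: [0.5305, -0.2932, 0.0392]
eef_rot: [[0.982, 0.188, -0.0], [0.188, -0.982, -0.0], [-0.0, 0.0, -1.0]]
contact_force: [-0.5, -0.2, -1.5]
gripper_width: 0.0464
gripper_force: 9.0
```

```bash
python3 - <<'E'
from h import *
st();t=ctrl.camera('top');cv2.imwrite('pics/t7.png',t)
hsv=cv2.cvtColor(t,cv2.COLOR_BGR2HSV);br=(hsv[...,1]>90)&(hsv[...,0]<25)
x0,y0,x1,y1=365,140,480,215
n,l,sv,c=cv2.connectedComponentsWithStats(br[y0:y1,x0:x1].astype(np.uint8))
for i in range(1,n):
    if sv[i,4]>60:
        q=c[i]+[x0,y0];print(q.round(1),sv[i],'z.044',plane('top',*q,.044).round(4))
E
```

```text
t 15.32 p [ 0.5305 -0.2932  0.0392] yaw 10.85 tilt [-1.e-04 -1.e-04 -1.e+00] F [-0.5 -0.2 -1.5] w 0.0464 gf 9.0 q [ 47.  26. -25. 101.  13.  56. -62.]
[448.5 165.3] [79 19 10 15 95] z.044 [ 0.6584 -0.3468  0.044 ]
[423.5 174. ] [ 49  25  20  20 297] z.044 [ 0.6351 -0.2752  0.044 ]
[390.9 180.6] [ 17  32  19  19 288] z.044 [ 0.6184 -0.1833  0.044 ]
```

Emit:
carry_out(travel=[[0, 0, -0.3], [0, 0, -0.6], [0, 0, -1], [0, 0, -1.5], [0, 0, -2.5], [0, 0, -3], [0, 0, -2.5], [0, 0, -1.5]], delta_rot=[[0, 0, 0], [0, 0, 0], [0, 0, 0], [0, 0, 0], [0, 0, 0], [0, 0, 0], [0, 0, 0], [0, 0, 0]], claw=[0.07, 0.07, 0.07, 0.07, 0.06, 0.05, 0.04, 0.04])

```text
t: 16.03
ee_pos: [0.5322, -0.2937, 0.1729]
eef_rot: [[0.982, 0.189, 0.005], [0.189, -0.982, -0.003], [0.004, 0.004, -1.0]]
contact_force: [0.4, -0.5, -0.3]
gripper_width: 0.0455
gripper_force: 9.3
```

Emit:
carry_out(travel=[[0, 0, 0], [0, 0, 0]], delta_rot=[[0, 0, 0], [0, 0, 0]], claw=[0.04, 0.04])

```text
t: 16.2
ee_pos: [0.5312, -0.2935, 0.1696]
eef_rot: [[0.982, 0.188, 0.002], [0.188, -0.982, -0.002], [0.002, 0.002, -1.0]]
contact_force: [-1.0, -0.2, -1.8]
gripper_width: 0.0454
gripper_force: 9.3
```

```bash
python3 - <<'E'
from h import *
st();plan([(.455,-.12,.165,65),(.4422,.0045,.165,98.15)])
E
```

```text
t 16.2 p [ 0.5312 -0.2935  0.1696] yaw 10.85 tilt [ 0.0022 -0.0018 -1.    ] F [-1.  -0.2 -1.8] w 0.0454 gf 9.3 q [ 49.  18. -27.  95.   9.  69. -59.]
[[-0.53,-2.31,0.05],[-0.25,-2.35,0.05],[0.03,-2.37,0.05],[0.31,-2.35,0.05],[0.59,-2.29,0.05],[0.86,-2.21,0.05],[1.11,-2.09,0.06],[1.35,-1.95,0.05]] [[0.0,-0.0,-6.8],[0.0,-0.0,-6.8],[0.0,-0.0,-6.8],[0.0,-0.0,-6.8],[0.0,-0.0,-6.8],[0.0,-0.0,-6.8],[0.0,-0.0,-6.8],[0.0,-0.0,-6.8]]
[[2.15,-1.27,-0.0],[2.29,-1.02,-0.01],[2.39,-0.75,-0.0],[2.46,-0.47,-0.01],[2.49,-0.19,-0.0]] [[0.0,0.0,-6.6],[0.0,0.0,-6.6],[0.0,0.0,-6.6],[0.0,0.0,-6.6],[0.0,0.0,-6.6]]
```

Emit:
carry_out(travel=[[-0.53, -2.31, 0], [-0.25, -2.35, 0], [0.03, -2.37, 0], [0.31, -2.35, 0], [0.59, -2.29, 0], [0.86, -2.21, 0], [1.11, -2.09, 0], [1.35, -1.95, 0]], delta_rot=[[0, 0, -6.8], [0, 0, -6.8], [0, 0, -6.8], [0, 0, -6.8], [0, 0, -6.8], [0, 0, -6.8], [0, 0, -6.8], [0, 0, -6.8]], claw=[0.04, 0.04, 0.04, 0.04, 0.04, 0.04, 0.04, 0.04])

```text
t: 16.87
ee_pos: [0.4527, -0.1184, 0.1664]
eef_rot: [[0.413, 0.911, -0.003], [0.911, -0.413, 0.001], [-0.0, -0.003, -1.0]]
contact_force: [0.4, 0.1, -0.9]
gripper_width: 0.0453
gripper_force: 9.3
```

Emit:
carry_out(travel=[[2.15, -1.27, 0], [2.29, -1.02, 0], [2.39, -0.75, 0], [2.46, -0.47, 0], [2.49, -0.19, 0], [0, 0, 0], [0, 0, 0], [0, 0, 0]], delta_rot=[[0, 0, -6.6], [0, 0, -6.6], [0, 0, -6.6], [0, 0, -6.6], [0, 0, -6.6], [0, 0, 0], [0, 0, 0], [0, 0, 0]], claw=[0.04, 0.04, 0.04, 0.04, 0.04, 0.04, 0.04, 0.04])

```text
t: 17.53
ee_pos: [0.4409, 0.0041, 0.1672]
eef_rot: [[-0.142, 0.99, -0.002], [0.99, 0.142, -0.0], [-0.0, -0.002, -1.0]]
contact_force: [0.4, -0.3, -1.5]
gripper_width: 0.0456
gripper_force: 9.3
```

```bash
python3 - <<'E'
from h import *
st();plan([(.4422,.0045,.07,98.15,6)])
E
```

```text
t 17.53 p [0.4409 0.0041 0.1672] yaw 98.18 tilt [-1.7e-03 -3.0e-04 -1.0e+00] F [ 0.4 -0.3 -1.5] w 0.0456 gf 9.3 q [ 43.  -3. -46. 116.  -2.  66.   7.]
[[0.0,0.03,1.62],[0.0,0.03,1.62],[0.01,0.02,1.62],[0.0,0.03,1.62],[0.01,0.02,1.62],[0.0,0.03,1.62]] [[-0.0,0.0,0.0],[-0.0,0.0,0.0],[-0.0,0.0,0.0],[-0.0,0.0,0.0],[-0.0,0.0,0.0],[-0.0,0.0,0.0]]
```

Emit:
carry_out(travel=[[0, 0, 1.5], [0, 0, 2.5], [0, 0, 3], [0, 0, 2.5], [0, 0, 1.4], [0, 0, 0.8], [0, 0, 0.3], [0, 0, 0]], delta_rot=[[0, 0, 0], [0, 0, 0], [0, 0, 0], [0, 0, 0], [0, 0, 0], [0, 0, 0], [0, 0, 0], [0, 0, 0]], claw=[0.04, 0.04, 0.04, 0.04, 0.04, 0.04, 0.04, 0.04])

```text
t: 18.2
ee_pos: [0.4414, 0.0042, 0.0477]
eef_rot: [[-0.142, 0.99, -0.001], [0.99, 0.142, 0.001], [0.001, -0.001, -1.0]]
contact_force: [0.7, -0.6, -0.8]
gripper_width: 0.0454
gripper_force: 9.3
```

Emit:
carry_out(travel=[[0, 0, 0.2], [0, 0, 0], [0, 0, 0], [0, 0, 0]], delta_rot=[[0, 0, 0], [0, 0, 0], [0, 0, 0], [0, 0, 0]], claw=[0.04, 0.04, 0.04, 0.04])

```text
t: 18.53
ee_pos: [0.4422, 0.0045, 0.0468]
eef_rot: [[-0.143, 0.99, 0.001], [0.99, 0.143, -0.001], [-0.001, 0.001, -1.0]]
contact_force: [0.6, 0.1, -1.2]
gripper_width: 0.0456
gripper_force: 9.3
```

```bash
python3 - <<'E'
from h import *
st()
E
```

```text
t 18.53 p [0.4422 0.0045 0.0468] yaw 98.24 tilt [ 1.3e-03 -7.0e-04 -1.0e+00] F [ 0.6  0.1 -1.2] w 0.0456 gf 9.3 q [ 40.   9. -46. 123.   9.  51.  -3.]
```

Emit:
carry_out(travel=[[0, 0, 0.2], [0, 0, 0.2], [0, 0, 0.1], [0, 0, 0.08], [0, 0, 0], [0, 0, 0], [0, 0, 0]], delta_rot=[[0, 0, 0], [0, 0, 0], [0, 0, 0], [0, 0, 0], [0, 0, 0], [0, 0, 0], [0, 0, 0]], claw=[0.04, 0.04, 0.04, 0.04, 0.04, 0.04, 0.04])

```text
t: 19.12
ee_pos: [0.4415, 0.0047, 0.0408]
eef_rot: [[-0.144, 0.99, -0.001], [0.99, 0.144, -0.001], [-0.001, -0.001, -1.0]]
contact_force: [-2.3, -0.4, 6.6]
gripper_width: 0.0454
gripper_force: 9.4
```

Contact on the bars (+6.6 N). I open slowly and lift.

Emit:
carry_out(travel=[[0, 0, -0.04], [0, 0, 0], [0, 0, 0], [0, 0, 0], [0, 0, 0], [0, 0, 0], [0, 0, 0], [0, 0, 0]], delta_rot=[[0, 0, 0], [0, 0, 0], [0, 0, 0], [0, 0, 0], [0, 0, 0], [0, 0, 0], [0, 0, 0], [0, 0, 0]], claw=[0.06, 0.09, 0.12, 0.15, 0.2, 0.4, 0.6, 0.6])

```text
t: 19.78
ee_pos: [0.4413, 0.0048, 0.0406]
eef_rot: [[-0.144, 0.99, -0.0], [0.99, 0.144, -0.0], [0.0, -0.0, -1.0]]
contact_force: [0.4, 0.6, 0.6]
gripper_width: 0.0643
gripper_force: 0.0
```

Emit:
carry_out(travel=[[0, 0, 0], [0, 0, 0], [0, 0, -0.5], [0, 0, -1.5], [0, 0, -2.5], [0, 0, -3], [0, 0, -3], [0, 0, -2]], delta_rot=[[0, 0, 0], [0, 0, 0], [0, 0, 0], [0, 0, 0], [0, 0, 0], [0, 0, 0], [0, 0, 0], [0, 0, 0]], claw=[0.6, 0.6, 0.6, 0.6, 0.6, 0.6, 0.6, 0.6])

```text
t: 20.45
ee_pos: [0.4426, 0.0051, 0.1687]
eef_rot: [[-0.144, 0.99, 0.003], [0.99, 0.144, -0.001], [-0.001, 0.003, -1.0]]
contact_force: [0.9, -0.6, -0.3]
gripper_width: 0.0699
gripper_force: 0.0
```

Emit:
carry_out(travel=[[-1.5, 0, -1], [-2, 0, -1], [-1.5, 0, 0], [0, 0, 0], [0, 0, 0], [0, 0, 0]], delta_rot=[[0, 0, 0], [0, 0, 0], [0, 0, 0], [0, 0, 0], [0, 0, 0], [0, 0, 0]], claw=[0.6, 0.6, 0.6, 0.6, 0.6, 0.6])

```text
t: 20.95
ee_pos: [0.4482, -0.0438, 0.1849]
eef_rot: [[-0.144, 0.99, -0.002], [0.99, 0.144, 0.001], [0.001, -0.001, -1.0]]
contact_force: [1.3, 0.3, -0.4]
gripper_width: 0.0695
gripper_force: 0.0
```

```bash
python3 - <<'E'
from h import *
st();s,w=wshot('w9');t=ctrl.camera('top');sc=ctrl.camera('scene')
im=np.zeros((600,800,3),np.uint8)
im[:250,:400]=cv2.resize(w,(400,250));im[255:505,:400]=cv2.resize(t,(400,250))
im[:,400:]=cv2.resize(sc[140:400,220:440],(400,473),interpolation=cv2.INTER_CUBIC).__getitem__(slice(0,600)) if False else 0
im[:473,400:]=cv2.resize(sc[140:400,220:440],(400,473),interpolation=cv2.INTER_CUBIC)
cv2.imwrite('pics/c9.png',im)
hsv=cv2.cvtColor(t,cv2.COLOR_BGR2HSV);br=(hsv[...,1]>90)&(hsv[...,0]<25)
x0,y0,x1,y1=365,140,480,215
n,l,sv,c=cv2.connectedComponentsWithStats(br[y0:y1,x0:x1].astype(np.uint8))
for i in range(1,n):
    if sv[i,4]>60: q=c[i]+[x0,y0];print(q.round(1),sv[i,4],plane('top',*q,.044).round(4))
E
```

```text
t 20.95 p [ 0.4482 -0.0438  0.1849] yaw 98.28 tilt [-0.0017  0.0012 -1.    ] F [ 1.3  0.3 -0.4] w 0.0695 gf 0.0 q [ 47.  -3. -43. 114.  -2.  69.  13.]
[454.5 167.1] 282 [ 0.6528 -0.3633  0.044 ]
[423.2 173.8] 279 [ 0.6355 -0.2742  0.044 ]
[391.1 180.6] 278 [ 0.6184 -0.1837  0.044 ]
```

View pics/c9.png

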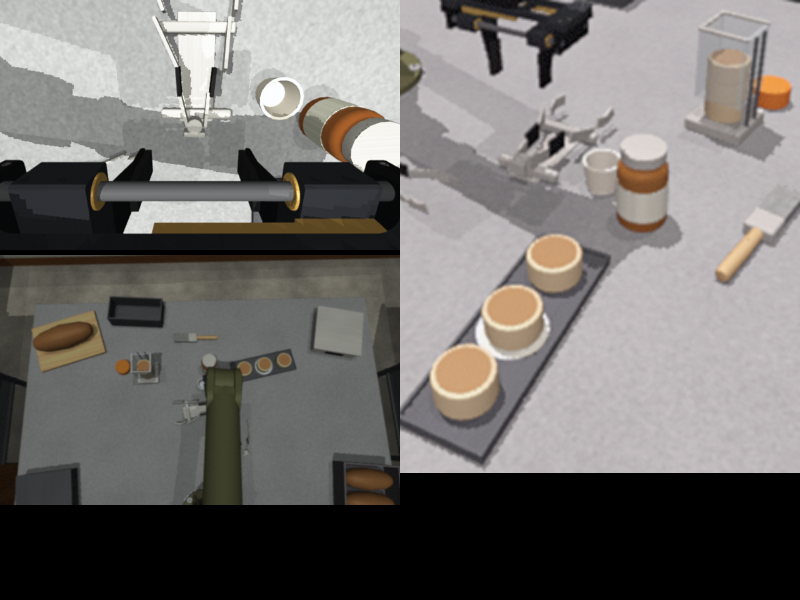

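The roll sits on the liner (scene crop (513,318)), the tongs lie on the rest (wrist crop (195,75)), and the stack has dropped. The other things are where they were.

```bash
python3 -c "
from h import *
print(ctrl.finish_job())"
```

```text
the job is handed in; nothing more can be done
None
```

I drew the lowest roll out with the tongs, set it on the liner about 2 mm from centre, let the stack drop, laid the tongs back on their rest, and handed the job in at about 21 s; no verdict came back.

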